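# Pinch-release the lid of the stilt canister

### The arm

A 6-joint arm with a two-finger parallel gripper is mounted at the origin on a cart in front of the work surface, level with it; the furniture and walls round the work are solid. World frame = base frame: x ahead of the robot, y to its left, z up, the work surface at z = 0. Lengths are in m, angles in rad, forces in N, time in s.
With the tool pointing down it reaches from about 0.375 to 0.9 m from the base axis. Payload 3.1 kg.
Tool frame: the origin (TCP) lies between the finger pads; the fingertips stand ahead of it and the grasp point (between the pads) is the TCP (robot.tcp_to_tips is the y of the fingertips in the tool frame, in m); y points along the fingers, x is the direction in which the jaws open and shut, and the axes are right-handed (so a half turn about y gives the same grasp; the last joint's range is limited). The gripper opens to 85 mm and grips with 20 to 120 N. Pads are 22 mm wide; open, the fingers measure 114 mm over their backs; the gripper's body (76 mm by 85 mm) begins 54 mm behind the grasp point. The pads swing forward as they close: fully open they stand 13 mm farther back than shut.
Start: joints at [-1.472, 0.527, 1.433, -0, 1.181, -0.178], TCP at [0.171, -0.601, 0.25] pointing down, gripper open.
Joint ranges: [-3.08, 3.08], [-0.75, 2.2], [0.22, 2.44], [-1.43, 4.57], [0, 2.65], [-2.85, 2.85]. Speed limits (rad/s): [2.79, 2.79, 3.14, 3.14, 3.14, 3.14].

### API

Orientations are given as [roll, pitch, yaw] about the fixed x, y, z axes, in that order (R = Rz(yaw) Ry(pitch) Rx(roll)).
In Python, from station import robot, vision gives the robot as it stands. The module is installed in compiled form; this text tells all that it offers.
- The arm moves only by the shell command python3 -m pendant 'ROWS' [OPENING]. ROWS is JSON, a list of rows, each an object with "linear": the shift along the tool's x, y, z in units of 30 mm (1.0 is 30 mm), a list of three; "delta_rot": the turn, a rotation vector about the tool's x, y, z in units of 5 degrees (1.0 is 5 degrees), a list of three. A call has exactly 10 rows; each row shifts and turns the commanded pose from where the row before left it, along the tool's axes as they then stand; what a row does not reach is not made up. A row lasts 1/12 s, in which the tool goes at most 41.7 mm and 7.16 degrees, less where a joint would pass 70% of its speed; a pose out of reach is approached as far as the arm can. A call is refused whole if a number of a shift passes 1 or a number of a turn 1, either way. A call with a gripper value outside its range is refused whole. OPENING is the gripper command: -1 is fully open, 1 is shut, values between are in proportion, set as the call begins (- or left out, the last holds). The fingers move at their own pace and stop on an object; the grip force is fixed at half the most. Time passes only in rows, so rows that do not move let the fingers close, or fill a call up. It gives the time, the measured TCP pose, the force and the opening at its end, in the units of the state.
- robot.observe(): the state, without advancing time (a new reading comes with each control period).
- vision.capture(name): name is "side" or "top"; returns a dict with "image" (420x560x3 uint8, blue, green, red), "depth" (420x560 float32, m along the optical axis (not along the pixel's ray), 0 where there is no reading), "fov_y" (degrees; the focal length in pixels is half the picture's height over the tangent of half this angle, whatever the lens; pixels are square), "cx", "cy" (the principal point, pixels), "k1" (the pictures are not rectified: a ray, as slopes to the right and down, at radius r is drawn at 1 + k1 r^2 times it, then the intrinsics apply), "R" (3x3) and "t" (3): a world point X has camera coordinates R X + t. Camera axes: x right, y down, z forward; pixel columns grow to the right and rows downward; lengths in m; the calibration is good to about 2 mm. A picture is of the moment at which its call begins.
- robot.sign_off(): hands the job in, once; it reports no verdict.
The state is a dict: "t": time; "q": joint angles; "joint_vel": joint speeds; "effort": joint torques, N m; "tcp_pos": TCP position; "tcp_rot": TCP orientation; "force": force on the tool from outside, world axes, zero at the start; "torque": the same for the moment, N m; "finger_gap": finger opening in m.
Only numpy, scipy, OpenCV 4.12 (cv2) and the standard library are available. Lean on these libraries where they do the work, as an engineer would, in place of code of your own. Each camera call takes 0.05 s, during which the arm holds its last target. There are 200 camera calls.

### The job

Get the kiln stilts in the blue-trimmed canister ready for use: pinch the two blue buttons on its lid together to free the catches, lift the lid off and set it down gently, right way up, on the middle of the round plaster bat that lies by itself on the table. Do not drop the lid, and leave the orange-trimmed canister's lid where it is.

Things in the scene. Friction and masses are not known exactly. Their poses are not given: they have to be found in the camera images.
- lid_blue: White lid 92 (x) x 114 (y) x 5 mm, blue rim, 0.24 kg, caught on its canister. Origin: centre of the underside of its 80 x 90 mm skirt, on which it stands; z up. Plate top is at 33 mm. On it a grey block 42 x 38 mm, up to 77 mm, has a blue button on each y face: 26 wide, 28 high, centres at 59 mm; 58 mm over both, 44 mm pressed home; 3 N each to start, 7 N full in.
- canister_blue: White oblong canister with blue bands, 92 x 114 x 62 mm, standing fast; origin at the centre of its underside. The seated lid's origin is 34 mm above it, axes alike. Only while both buttons are pinched in are the catches drawn clear of its rim; the lid, held by the pinch itself, then lifts straight up and is clear after 35 mm.
- lid_orange: Lid of the same shape with orange rim and buttons, on an equal canister with orange bands: the bystander, not to be opened. The two canisters and the bat change places from start to start.
- bat: Round grey-white plaster bat, 190 mm across, 26 mm thick, lying flat and fast by itself on the table; origin at the centre of its underside, z up. (A stack of others at the back right is not meant.)
There are look-alikes about, which are no part of the job. Leave any green look-alike of the lid_blue alone.

How it is judged:
At the end, for the whole second after the job is handed in: The blue-trimmed lid stands at rest and upright (within 8 degrees) on its skirt on the single plaster bat, its centre within 40 mm of the bat's centre, and the orange-trimmed lid is within 15 mm of where it was (horizontal distance between lid_blue and bat below 0.04 m and z of lid_blue in the frame of bat between 0.02 and 0.034 m and angle between lid_blue's own z axis and vertical below 0.15 rad and linear speed of lid_blue below 0.02 m/s and distance of lid_orange from where it was at the start of the episode below 0.015 m); the robot touches nothing.
It fails at once if the blue-trimmed lid is dropped (moves faster than 0.5 m/s with no finger on it) (contact force between the fingers and lid_blue below 0.05 N and linear speed of lid_blue above 0.5 m/s).
It fails at once if the orange-trimmed lid is moved more than 15 mm (distance of lid_orange from where it was at the start of the episode above 0.015 m).
It also fails if it takes over 45 s, if anything falls off the work surface, if the arm or the gripper's body presses on something with over 40 N, if the wrist force passes 120 N, or if a joint passes its speed limit or range.

## Working session

There is one attempt and no reset: what is moved stays moved. The work goes in short steps, Python scripts to look and compute and a shell command to move; the robot and the scene stay as the last step left them, time stands still between calls to the robot, and variables do not carry over. Pictures are saved under pics/ and viewed, about 8 in all and at most 12, crops included, and the job is handed in when it is done.

```bash
mkdir -p pics; cat > h.py <<'E'
import numpy as np, cv2
from station import robot, vision
def cap(n):
    c=vision.capture(n); h=c["image"].shape[0]; f=h/2/np.tan(np.radians(c["fov_y"])/2)
    K=np.array([[f,0,c["cx"]],[0,f,c["cy"]],[0,0,1]]); c["K"]=K; return c
def world(c):
    h,w=c["depth"].shape; u,v=np.meshgrid(np.arange(w),np.arange(h))
    p=cv2.undistortPoints(np.stack([u,v],-1).reshape(-1,1,2).astype(np.float64),c["K"],np.array([c["k1"],0,0,0,0.])).reshape(h,w,2)
    z=c["depth"][...,None]; X=np.concatenate([p*z,z],-1)
    return (X-np.array(c["t"]))@np.array(c["R"])
E
python3 - <<'E'
from h import *
for n in("top","side"):
    c=cap(n); cv2.imwrite(f"pics/{n}0.png",c["image"]); np.savez(f"{n}0.npz",im=c["image"],W=world(c),d=c["depth"]); print(n,c["fov_y"],c["k1"],-np.array(c["R"]).T@np.array(c["t"]))
print(robot.observe(), robot.tcp_to_tips)
E
```

```text
top 53.791669442979575 -0.048303778597517666 [ 0.42818583 -0.06803246  1.0370067 ]
side 55.329235909250244 -0.03523837629912698 [ 0.44907557 -0.99252617  0.52045489]
{'t': 0.1, 'q': array([-1.47150427e+00,  5.28382733e-01,  1.43376629e+00,  1.49996474e-06,
        1.18140007e+00, -1.78471531e-01]), 'joint_vel': array([ 0.00188474, -0.0032965 , -0.00270409,  0.00065316,  0.0013181 ,
       -0.00092329]), 'effort': array([-7.50742347e-04, -4.43304634e+01, -1.78586590e+01, -3.12412058e-04,
        3.87384891e-03, -4.30962572e-07]), 'tcp_pos': array([ 0.1713637 , -0.60042253,  0.24942809]), 'tcp_rot': array([-1.57044764,  0.00192512, -1.29303297]), 'force': array([-0.41236915,  0.04872014,  0.35886626]), 'torque': array([-0.00355655, -0.01295256,  0.01964082]), 'finger_gap': 0.08533964180936296} 0.019
```

View pics/top0.png

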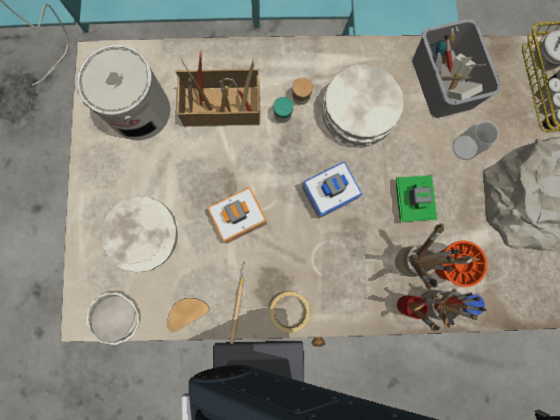

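View pics/side0.png

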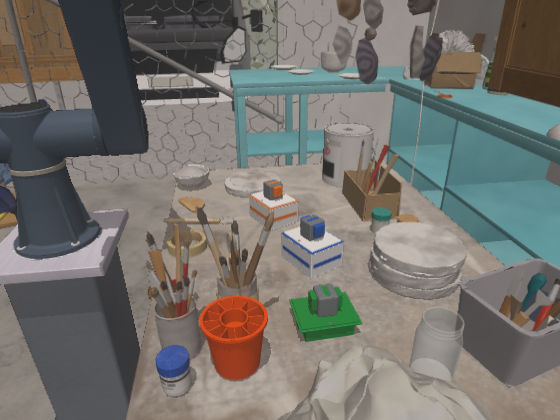

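The top picture shows three look-alikes: the blue-trimmed canister at (333,188), the orange one at (237,214) and a green one at (417,198). The blue one is the target. The single bat is at (139,233), and the stack at (363,103) is not meant. Next I measure them and view an enlarged crop.

```bash
cat > m.py <<'E'
from h import *
d=np.load("top0.npz"); im,W=d["im"],d["W"]
hsv=cv2.cvtColor(im,cv2.COLOR_BGR2HSV)
def win(x0,x1,y0,y1):
    m=np.zeros(im.shape[:2],bool); m[y0:y1,x0:x1]=1; return m
Z=W[...,2]
for nm,w in(("blue",win(295,372,150,225)),("orange",win(200,275,180,250)),("green",win(390,445,165,230))):
    for l,lo,hi in(("plate",.058,.075),("block",.1,.13)):
        if nm=="green": lo,hi=(lo-.04,hi-.04) 
        m=w&(Z>lo)&(Z<hi); P=W[m]; 
        if len(P)<10: print(nm,l,len(P)); continue
        r=cv2.minAreaRect((P[:,:2]*1000).astype(np.float32)); print(nm,l,len(P),np.round(P.mean(0),4),np.median(P[:,2]).round(4),"rect",np.round(r[0],1),np.round(r[1],1),round(r[2],1))
    print(nm,"max z",Z[w].max())
h=(hsv[...,0]>100)&(hsv[...,0]<130)&(hsv[...,1]>110)
m=win(295,372,150,225)&h&(Z>.085); n,lab,st,ce=cv2.connectedComponentsWithStats(m.astype(np.uint8))
for i in range(1,n):
    if st[i,4]>8: P=W[lab==i]; print("btn",st[i,4],ce[i].round(1),P.mean(0).round(4))
m=win(95,185,190,278)&(Z>.018)&(Z<.035); P=W[m]; c,r=cv2.minEnclosingCircle((P[:,:2]*1000).astype(np.float32)); print("bat",P.mean(0),c,r,np.median(P[:,2]))
cv2.imwrite("pics/crop.png",cv2.resize(im[145:260,195:455],None,fx=3,fy=3,interpolation=cv2.INTER_CUBIC))
E
python3 m.py
```

```text
blue plate 1340 [ 0.6329 -0.2103  0.0667] 0.0668 rect [ 636.8 -212.8] [ 91.8 115. ] 25.7
blue block 404 [ 0.6356 -0.2115  0.1095] 0.11 rect [ 636.8 -212.4] [42.6 58.5] 26.3
blue max z 1.037006698849678
orange plate 1374 [0.5755 0.0167 0.0666] 0.0667 rect [578.1  17.6] [ 92.3 112.6] 25.8
orange block 392 [0.5771 0.0174 0.1095] 0.1099 rect [577.9  17.9] [41.8 56.1] 26.2
orange max z 1.037006698849678
green plate 990 [ 0.6093 -0.4224  0.0323] 0.0325 rect [ 612.9 -426.9] [112.5  92.7] 2.1
green block 378 [ 0.6112 -0.4246  0.0745] 0.0756 rect [ 612.5 -426.5] [56.9 40.6] 1.6
green max z 1.037006698849678
btn 36 [344.  179.5] [ 0.6454 -0.2349  0.1068]
btn 52 [335.3 183.3] [ 0.6358 -0.2135  0.1117]
btn 68 [325.8 188.9] [ 0.6245 -0.192   0.105 ]
bat [0.53884039 0.26267906 0.02513246] (540.1797485351562, 263.31634521484375) 95.28913116455078 0.02512729350247485
```

View pics/crop.png

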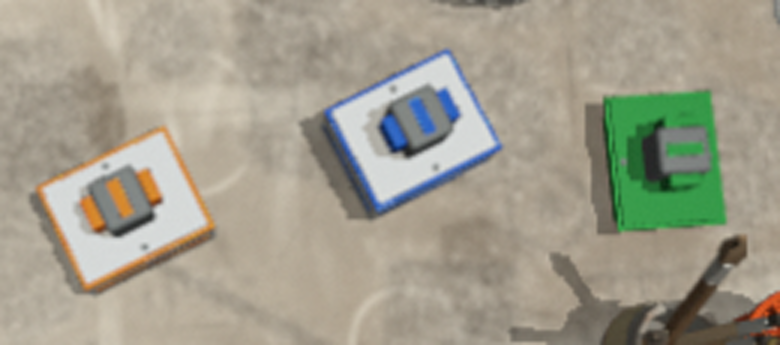

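Confirmed: the blue buttons and blue rim are on the middle canister at (333,188). Measured sizes agree with the given ones: plate 92x115 mm at z 0.067, 42x58 mm over the buttons, and bat radius 95 mm. Next I check obstacle heights on the way.

```bash
python3 - <<'E'
from h import *
for n in("top","side"):
    W=np.load(n+"0.npz")["W"]; d=np.load(n+"0.npz")["d"]
    for x in np.arange(.2,.8,.1):
        r=[]
        for y in np.arange(-.7,.4,.1):
            m=(d>0)&(abs(W[...,0]-x)<.05)&(abs(W[...,1]-y)<.05); r.append(f"{np.percentile(W[m][:,2],99.5) if m.sum() else -1:.2f}")
        print(n,round(x,1),r)
from scipy.spatial.transform import Rotation as R
o=robot.observe(); A=R.from_euler("xyz",o["tcp_rot"]).as_matrix()
g=R.from_euler("xyz",[-np.pi/2,0,np.radians(-64)]).as_matrix()
print("rotvec5",np.degrees(R.from_matrix(A.T@g).as_rotvec())/5)
print("shift after rot",g.T@(np.array([.637,-.2125,.096])-o["tcp_pos"])/.03)
print("carry",g.T@(np.array([.540,.263,.1])-np.array([.637,-.2125,.1]))/.03)
E
```

```text
top 0.2 ['-0.74', '0.31', '0.30', '-0.74', '-0.74', '-0.06', '-0.64', '0.48', '0.37', '-0.65', '-0.74']
top 0.3 ['0.00', '0.07', '0.18', '0.20', '0.00', '0.61', '0.58', '0.51', '0.35', '0.05', '0.07']
top 0.4 ['0.01', '0.10', '0.22', '0.23', '0.01', '0.01', '0.03', '0.02', '0.01', '0.01', '0.06']
top 0.5 ['0.12', '0.11', '0.23', '0.23', '0.00', '0.01', '0.01', '0.07', '0.07', '0.03', '0.03']
top 0.6 ['0.16', '0.15', '0.04', '0.08', '0.07', '0.11', '0.06', '0.11', '0.07', '0.03', '0.03']
top 0.7 ['0.16', '0.12', '0.12', '0.04', '0.07', '0.11', '0.04', '0.00', '0.01', '0.00', '0.00']
top 0.8 ['0.01', '0.12', '0.12', '0.08', '0.08', '0.08', '0.06', '0.11', '0.08', '0.18', '0.18']
side 0.2 ['-1.00', '-1.00', '-1.00', '-1.00', '-1.00', '0.55', '0.45', '0.33', '-0.00', '-0.01', '-1.00']
side 0.3 ['-1.00', '0.07', '0.17', '0.20', '0.00', '0.55', '0.55', '0.45', '0.13', '0.05', '0.06']
side 0.4 ['-1.00', '0.10', '0.18', '0.23', '0.00', '0.03', '0.03', '0.02', '0.01', '0.02', '0.06']
side 0.5 ['0.12', '0.10', '0.23', '0.23', '0.00', '0.00', '0.00', '0.07', '0.07', '0.03', '0.03']
side 0.6 ['0.16', '0.53', '0.07', '0.08', '0.07', '0.11', '0.07', '0.11', '0.07', '0.03', '0.03']
side 0.7 ['0.16', '0.12', '0.09', '0.04', '0.07', '0.11', '0.00', '0.00', '0.00', '0.00', '0.00']
side 0.8 ['0.00', '0.12', '0.12', '0.08', '0.08', '0.08', '0.06', '0.10', '0.08', '0.18', '0.18']
rotvec5 [-0.00592685 -2.01706961 -0.02165164]
shift after rot [-4.81803139  5.1142695  19.61883932]
carry [-1.56632857e+01  3.41393580e-16  4.04208193e+00]
```

```bash
python3 -m pendant '[{"linear":[0,-1,0],"delta_rot":[0,-0.7,0]},{"linear":[0,-1,0],"delta_rot":[0,-0.7,0]},{"linear":[0,-1,0],"delta_rot":[0,-0.6,0]},{"linear":[-0.2,0,1],"delta_rot":[0,0,0]},{"linear":[-0.2,0,1],"delta_rot":[0,0,0]},{"linear":[-0.2,0,1],"delta_rot":[0,0,0]},{"linear":[-0.2,0,1],"delta_rot":[0,0,0]},{"linear":[-0.2,0,1],"delta_rot":[0,0,0]},{"linear":[-0.2,0,1],"delta_rot":[0,0,0]},{"linear":[-0.2,0,1],"delta_rot":[0,0,0]}]' -1
python3 -m pendant '[{"linear":[-0.2,0,1],"delta_rot":[0,0,0]},{"linear":[-0.2,0,1],"delta_rot":[0,0,0]},{"linear":[-0.2,0,1],"delta_rot":[0,0,0]},{"linear":[-0.2,0,1],"delta_rot":[0,0,0]},{"linear":[-0.2,0,1],"delta_rot":[0,0,0]},{"linear":[-0.3,0,1],"delta_rot":[0,0,0]},{"linear":[-0.3,0,1],"delta_rot":[0,0,0]},{"linear":[-0.3,0,1],"delta_rot":[0,0,0]},{"linear":[-0.3,0,1],"delta_rot":[0,0,0]},{"linear":[-0.3,0,1],"delta_rot":[0,0,0]}]'
```

```text
t: 0.93
tcp_pos: [0.3428, -0.4701, 0.3398]
tcp_rot: [-1.571, 0.001, -1.119]
force: [0.1, -1.0, 0.7]
finger_gap: 0.0856
t: 1.77
tcp_pos: [0.5797, -0.2714, 0.3397]
tcp_rot: [-1.571, 0.001, -1.118]
force: [0.5, -0.2, 0.6]
finger_gap: 0.0856
```

```bash
python3 -m pendant '[{"linear":[-0.3,0,0.9],"delta_rot":[0,0,0]},{"linear":[-0.3,0,0.9],"delta_rot":[0,0,0]},{"linear":[-0.33,0,0.8],"delta_rot":[0,0,0]},{"linear":[0,1,0],"delta_rot":[0,0,0]},{"linear":[0,1,0],"delta_rot":[0,0,0]},{"linear":[0,1,0],"delta_rot":[0,0,0]},{"linear":[0,1,0],"delta_rot":[0,0,0]},{"linear":[0,1,0],"delta_rot":[0,0,0]},{"linear":[0,0.6,0],"delta_rot":[0,0,0]},{"linear":[0,0,0],"delta_rot":[0,0,0]}]'
python3 - <<'E'
from h import *
o=robot.observe();print(o["tcp_pos"],o["tcp_rot"],o["force"])
for n in("top","side"):
    c=cap(n); p=np.array([[.637,-.2125,.093]]);R=np.array(c["R"]);
    px,_=cv2.projectPoints(p,cv2.Rodrigues(R)[0],np.array(c["t"]),c["K"],np.array([c["k1"],0,0,0])); u,v=px.ravel().astype(int);print(n,u,v)
    k=cv2.resize(c["image"][max(v-70,0):v+60,max(u-60,0):u+60],None,fx=3.2,fy=3.2,interpolation=cv2.INTER_CUBIC)
    globals()[n]=k
cv2.imwrite("pics/app.png",np.hstack([top,side]))
E
```

```text
t: 2.6
tcp_pos: [0.6336, -0.2119, 0.1665]
tcp_rot: [-1.578, 0.009, -1.119]
force: [-0.1, 0.2, -0.9]
finger_gap: 0.0855
[ 0.63355583 -0.2119476   0.16645085] [-1.5777382   0.0094999  -1.11858489] [-0.1455041   0.16438192 -0.86239743]
top 333 184
side 311 225
```

View pics/app.png

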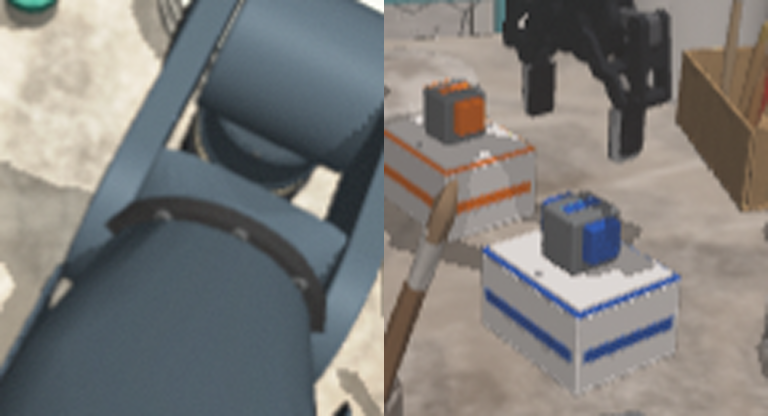

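The side view shows the open fingers straddling the block from above, lined up with the blue buttons. The top view is hidden by the arm. I'll descend slowly in two stages.

```bash
python3 -m pendant '[{"linear":[0,0.25,0],"delta_rot":[0,0,0]},{"linear":[0,0.25,0],"delta_rot":[0,0,0]},{"linear":[0,0.25,0],"delta_rot":[0,0,0]},{"linear":[0,0.25,0],"delta_rot":[0,0,0]},{"linear":[0,0.25,0],"delta_rot":[0,0,0]},{"linear":[0,0.25,0],"delta_rot":[0,0,0]},{"linear":[0,0,0],"delta_rot":[0,0,0]},{"linear":[0,0,0],"delta_rot":[0,0,0]},{"linear":[0,0,0],"delta_rot":[0,0,0]},{"linear":[0,0,0],"delta_rot":[0,0,0]}]'
python3 - <<'E'
from h import *
from scipy.spatial.transform import Rotation as R
o=robot.observe(); A=R.from_euler("xyz",o["tcp_rot"]).as_matrix(); print(A.T@(np.array([.637,-.2125,.096])-o["tcp_pos"])/.03)
g=R.from_euler("xyz",[-np.pi/2,0,np.radians(-64)]).as_matrix();print(np.degrees(R.from_matrix(A.T@g).as_rotvec())/5)
E
```

```text
t: 3.53
tcp_pos: [0.6373, -0.2139, 0.1278]
tcp_rot: [-1.57, -0.001, -1.118]
force: [0.4, -0.1, 0.6]
finger_gap: 0.0854
[-0.04701222  1.05903466  0.00987331]
[-0.00683795 -0.01643099  0.00972353]
```

```bash
python3 -m pendant '[{"linear":[-0.05,0.2,0],"delta_rot":[0,0,0]},{"linear":[0,0.2,0],"delta_rot":[0,0,0]},{"linear":[0,0.2,0],"delta_rot":[0,0,0]},{"linear":[0,0.2,0],"delta_rot":[0,0,0]},{"linear":[0,0.2,0],"delta_rot":[0,0,0]},{"linear":[0,0.05,0],"delta_rot":[0,0,0]},{"linear":[0,0,0],"delta_rot":[0,0,0]},{"linear":[0,0,0],"delta_rot":[0,0,0]},{"linear":[0,0,0],"delta_rot":[0,0,0]},{"linear":[0,0,0],"delta_rot":[0,0,0]}]'
python3 - <<'E'
from h import *
c=cap("side"); cv2.imwrite("pics/low.png",cv2.resize(c["image"][155:275,250:370],None,fx=4,fy=4,interpolation=cv2.INTER_CUBIC))
E
```

```text
t: 4.37
tcp_pos: [0.6366, -0.2125, 0.0962]
tcp_rot: [-1.57, -0.001, -1.118]
force: [0.8, -0.6, 0.3]
finger_gap: 0.0854
```

View pics/low.png

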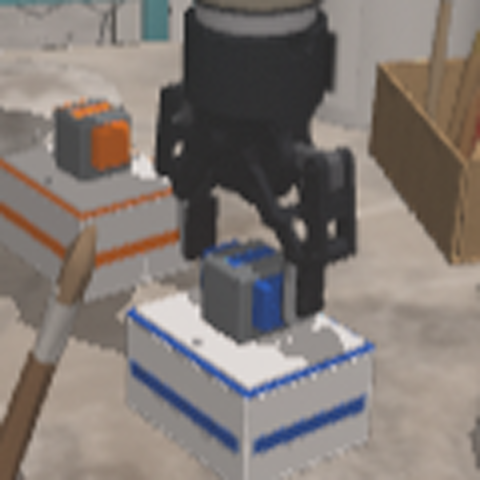

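The fingers stand on either side of the block, facing the buttons and clear of the plate. Closing now.

```bash
python3 -m pendant '[{"linear":[0,0,0],"delta_rot":[0,0,0]},{"linear":[0,0,0],"delta_rot":[0,0,0]},{"linear":[0,0,0],"delta_rot":[0,0,0]},{"linear":[0,0,0],"delta_rot":[0,0,0]},{"linear":[0,0,0],"delta_rot":[0,0,0]},{"linear":[0,0,0],"delta_rot":[0,0,0]},{"linear":[0,0,0],"delta_rot":[0,0,0]},{"linear":[0,0,0],"delta_rot":[0,0,0]},{"linear":[0,0,0],"delta_rot":[0,0,0]},{"linear":[0,0,0],"delta_rot":[0,0,0]}]' 1
```

```text
t: 5.25
tcp_pos: [0.6374, -0.2128, 0.0983]
tcp_rot: [-1.569, -0.002, -1.119]
force: [-0.9, 0.2, 9.3]
finger_gap: 0.0399
```

Gap is 40 mm (44 expected) and there is 9 N upward, so the tips touch the plate after swinging forward. I'll lift gently and check.

```bash
python3 -m pendant '[{"linear":[0,-0.1,0],"delta_rot":[0,0,0]},{"linear":[0,-0.1,0],"delta_rot":[0,0,0]},{"linear":[0,-0.1,0],"delta_rot":[0,0,0]},{"linear":[0,-0.1,0],"delta_rot":[0,0,0]},{"linear":[0,0,0],"delta_rot":[0,0,0]},{"linear":[0,0,0],"delta_rot":[0,0,0]},{"linear":[0,0,0],"delta_rot":[0,0,0]},{"linear":[0,0,0],"delta_rot":[0,0,0]},{"linear":[0,0,0],"delta_rot":[0,0,0]},{"linear":[0,0,0],"delta_rot":[0,0,0]}]'
python3 - <<'E'
from h import *
c=cap("side"); cv2.imwrite("pics/grip.png",cv2.resize(c["image"][155:275,250:370],None,fx=4,fy=4,interpolation=cv2.INTER_CUBIC))
E
```

```text
t: 6.08
tcp_pos: [0.6364, -0.2125, 0.1078]
tcp_rot: [-1.571, -0.0, -1.118]
force: [0.7, -2.4, -2.7]
finger_gap: 0.0401
```

View pics/grip.png

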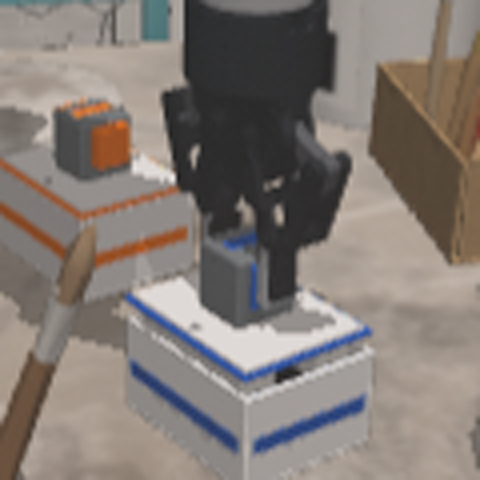

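The lid has come free: a gap shows under it, and the load is 2.7 N against its 2.4 N weight. I'll lift on.

```bash
python3 -m pendant '[{"linear":[0,-0.2,0],"delta_rot":[0,0,0]},{"linear":[0,-0.3,0],"delta_rot":[0,0,0]},{"linear":[0,-0.5,0],"delta_rot":[0,0,0]},{"linear":[0,-0.6,0],"delta_rot":[0,0,0]},{"linear":[0,-0.6,0],"delta_rot":[0,0,0]},{"linear":[0,-0.6,0],"delta_rot":[0,0,0]},{"linear":[0,-0.6,0],"delta_rot":[0,0,0]},{"linear":[0,-0.5,0],"delta_rot":[0,0,0]},{"linear":[0,-0.3,0],"delta_rot":[0,0,0]},{"linear":[0,-0.2,0],"delta_rot":[0,0,0]}]'
python3 -m pendant '[{"linear":[-0.2,0,0],"delta_rot":[0,0,0]},{"linear":[-0.4,0,0.1],"delta_rot":[0,0,0]},{"linear":[-0.6,0,0.2],"delta_rot":[0,0,0]},{"linear":[-0.7,0,0.2],"delta_rot":[0,0,0]},{"linear":[-0.7,0,0.2],"delta_rot":[0,0,0]},{"linear":[-0.7,0,0.2],"delta_rot":[0,0,0]},{"linear":[-0.7,0,0.2],"delta_rot":[0,0,0]},{"linear":[-0.7,0,0.2],"delta_rot":[0,0,0]},{"linear":[-0.7,0,0.2],"delta_rot":[0,0,0]},{"linear":[-0.7,0,0.2],"delta_rot":[0,0,0]}]'
python3 -m pendant '[{"linear":[-0.7,0,0.2],"delta_rot":[0,0,0]},{"linear":[-0.7,0,0.2],"delta_rot":[0,0,0]},{"linear":[-0.7,0,0.2],"delta_rot":[0,0,0]},{"linear":[-0.7,0,0.2],"delta_rot":[0,0,0]},{"linear":[-0.7,0,0.2],"delta_rot":[0,0,0]},{"linear":[-0.7,0,0.2],"delta_rot":[0,0,0]},{"linear":[-0.7,0,0.2],"delta_rot":[0,0,0]},{"linear":[-0.7,0,0.2],"delta_rot":[0,0,0]},{"linear":[-0.5,0,0.1],"delta_rot":[0,0,0]},{"linear":[-0.3,0,0.1],"delta_rot":[0,0,0]}]'
```

```text
t: 6.97
tcp_pos: [0.6362, -0.2116, 0.2416]
tcp_rot: [-1.57, 0.0, -1.118]
force: [-0.1, -0.9, -1.4]
finger_gap: 0.0401
t: 7.8
tcp_pos: [0.6001, -0.0222, 0.2386]
tcp_rot: [-1.573, 0.003, -1.118]
force: [1.7, 0.1, -2.9]
finger_gap: 0.04
t: 8.63
tcp_pos: [0.5637, 0.1741, 0.2386]
tcp_rot: [-1.574, 0.003, -1.116]
force: [-0.5, 0.1, -3.1]
finger_gap: 0.04
```

```bash
python3 -m pendant '[{"linear":[-0.6,0,0.1],"delta_rot":[0,0,0]},{"linear":[-0.7,0,0.1],"delta_rot":[0,0,0]},{"linear":[-0.7,0,0.2],"delta_rot":[0,0,0]},{"linear":[-0.6,0,0.1],"delta_rot":[0,0,0]},{"linear":[-0.4,0.3,0.1],"delta_rot":[0,0,0]},{"linear":[0,0.7,0],"delta_rot":[0,0,0]},{"linear":[0,0.8,0],"delta_rot":[0,0,0]},{"linear":[0,0.8,0],"delta_rot":[0,0,0]},{"linear":[0,0.6,0],"delta_rot":[0,0,0]},{"linear":[0,0.3,0],"delta_rot":[0,0,0]}]'
python3 -m pendant '[{"linear":[0,0.1,0],"delta_rot":[0,0,0]},{"linear":[0,0.1,0],"delta_rot":[0,0,0]},{"linear":[0,0.1,0],"delta_rot":[0,0,0]},{"linear":[0,0.1,0],"delta_rot":[0,0,0]},{"linear":[0,0,0],"delta_rot":[0,0,0]},{"linear":[0,0,0],"delta_rot":[0,0,0]},{"linear":[0,0,0],"delta_rot":[0,0,0]},{"linear":[0,0,0],"delta_rot":[0,0,0]},{"linear":[0,0,0],"delta_rot":[0,0,0]},{"linear":[0,0,0],"delta_rot":[0,0,0]}]'
python3 - <<'E'
from h import *
c=cap("side"); im=c["image"];W=world(c)
px,_=cv2.projectPoints(np.array([[.54,.263,.06]]),cv2.Rodrigues(np.array(c["R"]))[0],np.array(c["t"]),c["K"],np.array([c["k1"],0,0,0])); u,v=px.ravel().astype(int);print(u,v)
cv2.imwrite("pics/pre.png",cv2.resize(im[v-60:v+40,u-70:u+70],None,fx=5,fy=5,interpolation=cv2.INTER_CUBIC))
E
```

```text
t: 9.47
tcp_pos: [0.541, 0.2592, 0.1311]
tcp_rot: [-1.578, 0.001, -1.118]
force: [-0.6, -0.9, -3.2]
finger_gap: 0.0403
t: 10.3
tcp_pos: [0.5438, 0.2597, 0.1231]
tcp_rot: [-1.57, -0.0, -1.118]
force: [0.1, 0.5, -2.2]
finger_gap: 0.0401
251 169
```

View pics/pre.png

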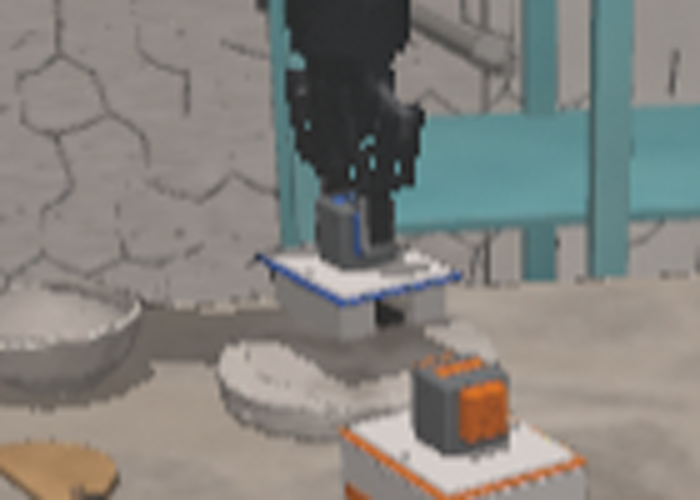

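The lid hangs level over the single bat (crop around (350,300)), 5 mm off centre. I correct and lower it, watching the force.

```bash
python3 -m pendant '[{"linear":[-0.1,0.1,0],"delta_rot":[0,0,0]},{"linear":[-0.06,0.15,-0.05],"delta_rot":[0,0,0]},{"linear":[0,0.15,0],"delta_rot":[0,0,0]},{"linear":[0,0.15,0],"delta_rot":[0,0,0]},{"linear":[0,0.15,0],"delta_rot":[0,0,0]},{"linear":[0,0.15,0],"delta_rot":[0,0,0]},{"linear":[0,0.1,0],"delta_rot":[0,0,0]},{"linear":[0,0,0],"delta_rot":[0,0,0]},{"linear":[0,0,0],"delta_rot":[0,0,0]},{"linear":[0,0,0],"delta_rot":[0,0,0]}]'
```

```text
t: 11.18
tcp_pos: [0.5404, 0.2633, 0.0944]
tcp_rot: [-1.57, -0.0, -1.119]
force: [0.6, -0.1, -1.9]
finger_gap: 0.0398
```

```bash
python3 -m pendant '[{"linear":[0,0.03,0],"delta_rot":[0,0,0]},{"linear":[0,0.03,0],"delta_rot":[0,0,0]},{"linear":[0,0.02,0],"delta_rot":[0,0,0]},{"linear":[0,0,0],"delta_rot":[0,0,0]},{"linear":[0,0,0],"delta_rot":[0,0,0]},{"linear":[0,0,0],"delta_rot":[0,0,0]},{"linear":[0,0,0],"delta_rot":[0,0,0]},{"linear":[0,0,0],"delta_rot":[0,0,0]},{"linear":[0,0,0],"delta_rot":[0,0,0]},{"linear":[0,0,0],"delta_rot":[0,0,0]}]'
```

```text
t: 12.02
tcp_pos: [0.5403, 0.2633, 0.0919]
tcp_rot: [-1.571, 0.0, -1.118]
force: [0.5, -0.1, -1.4]
finger_gap: 0.0399
```

```bash
python3 -m pendant '[{"linear":[0,0.03,0],"delta_rot":[0,0,0]},{"linear":[0,0.03,0],"delta_rot":[0,0,0]},{"linear":[0,0,0],"delta_rot":[0,0,0]},{"linear":[0,0,0],"delta_rot":[0,0,0]},{"linear":[0,0,0],"delta_rot":[0,0,0]},{"linear":[0,0,0],"delta_rot":[0,0,0]},{"linear":[0,0,0],"delta_rot":[0,0,0]},{"linear":[0,0,0],"delta_rot":[0,0,0]},{"linear":[0,0,0],"delta_rot":[0,0,0]},{"linear":[0,0,0],"delta_rot":[0,0,0]}]'
```

```text
t: 12.85
tcp_pos: [0.5403, 0.2633, 0.0901]
tcp_rot: [-1.571, -0.0, -1.118]
force: [-0.4, 0.4, -1.5]
finger_gap: 0.0397
```

```bash
python3 -m pendant '[{"linear":[0,0.03,0],"delta_rot":[0,0,0]},{"linear":[0,0.02,0],"delta_rot":[0,0,0]},{"linear":[0,0,0],"delta_rot":[0,0,0]},{"linear":[0,0,0],"delta_rot":[0,0,0]},{"linear":[0,0,0],"delta_rot":[0,0,0]},{"linear":[0,0,0],"delta_rot":[0,0,0]},{"linear":[0,0,0],"delta_rot":[0,0,0]},{"linear":[0,0,0],"delta_rot":[0,0,0]},{"linear":[0,0,0],"delta_rot":[0,0,0]},{"linear":[0,0,0],"delta_rot":[0,0,0]}]'
```

```text
t: 13.68
tcp_pos: [0.5403, 0.2633, 0.0897]
tcp_rot: [-1.57, -0.0, -1.118]
force: [-1.6, -0.9, 4.3]
finger_gap: 0.0401
```

The lid is down on the bat (+4.3 N, TCP at the expected 0.090). Releasing in place.

```bash
python3 -m pendant '[{"linear":[0,0,0],"delta_rot":[0,0,0]},{"linear":[0,0,0],"delta_rot":[0,0,0]},{"linear":[0,0,0],"delta_rot":[0,0,0]},{"linear":[0,0,0],"delta_rot":[0,0,0]},{"linear":[0,0,0],"delta_rot":[0,0,0]},{"linear":[0,0,0],"delta_rot":[0,0,0]},{"linear":[0,0,0],"delta_rot":[0,0,0]},{"linear":[0,0,0],"delta_rot":[0,0,0]},{"linear":[0,0,0],"delta_rot":[0,0,0]},{"linear":[0,0,0],"delta_rot":[0,0,0]}]' -1
python3 - <<'E'
from h import *
c=cap("side"); im=c["image"]
cv2.imwrite("pics/rel.png",cv2.resize(im[109:209,181:321],None,fx=5,fy=5,interpolation=cv2.INTER_CUBIC))
E
```

```text
t: 14.52
tcp_pos: [0.5403, 0.2633, 0.0886]
tcp_rot: [-1.571, 0.0, -1.119]
force: [0.6, -0.2, -1.0]
finger_gap: 0.0851
```

View pics/rel.png

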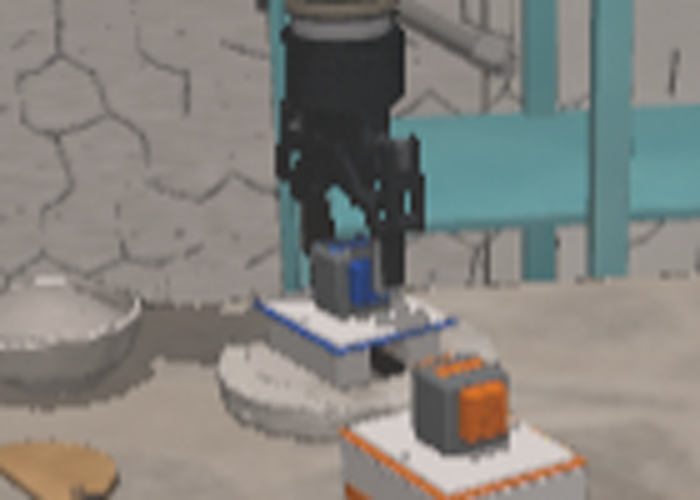

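The lid stands level on the bat and the fingers are clear of the buttons. I retreat straight up, then back.

```bash
python3 -m pendant '[{"linear":[0,-0.2,0],"delta_rot":[0,0,0]},{"linear":[0,-0.3,0],"delta_rot":[0,0,0]},{"linear":[0,-0.5,0],"delta_rot":[0,0,0]},{"linear":[0,-0.8,0],"delta_rot":[0,0,0]},{"linear":[0,-0.8,0],"delta_rot":[0,0,0]},{"linear":[0,-0.8,0],"delta_rot":[0,0,0]},{"linear":[0,-0.8,0],"delta_rot":[0,0,0]},{"linear":[0,-0.6,0],"delta_rot":[0,0,0]},{"linear":[0,-0.4,0],"delta_rot":[0,0,0]},{"linear":[0,-0.2,0],"delta_rot":[0,0,0]}]'
python3 -m pendant '[{"linear":[0.5,0,-0.2],"delta_rot":[0,0,0]},{"linear":[0.8,0,-0.4],"delta_rot":[0,0,0]},{"linear":[0.8,0,-0.5],"delta_rot":[0,0,0]},{"linear":[0.8,0,-0.5],"delta_rot":[0,0,0]},{"linear":[0.8,0,-0.5],"delta_rot":[0,0,0]},{"linear":[0.8,0,-0.5],"delta_rot":[0,0,0]},{"linear":[0.8,0,-0.4],"delta_rot":[0,0,0]},{"linear":[0.6,0,0],"delta_rot":[0,0,0]},{"linear":[0.3,0,0],"delta_rot":[0,0,0]},{"linear":[0,0,0],"delta_rot":[0,0,0]}]'
python3 - <<'E'
from h import *
c=cap("top"); im=c["image"]; W=world(c); Z=W[...,2]; cv2.imwrite("pics/end.png",im)
for nm,(x,y),lo,hi in(("blue plate",(.54,.263),.05,.068),("blue block",(.54,.263),.09,.12),("orange plate",(.578,.0178),.058,.075),("orange block",(.578,.0178),.1,.13)):
    m=(np.hypot(W[...,0]-x,W[...,1]-y)<.085)&(Z>lo)&(Z<hi); P=W[m]
    r=cv2.minAreaRect((P[:,:2]*1000).astype(np.float32)); A=np.c_[P[:,:2],np.ones(len(P))]; s=np.linalg.lstsq(A,P[:,2],rcond=None)[0]
    print(nm,len(P),np.round(r[0],1),np.round(r[1],1),round(r[2],1),"z",np.median(P[:,2]).round(4),"slope",s[:2].round(3))
print(robot.observe()["tcp_pos"],robot.observe()["force"],robot.observe()["t"])
E
```

```text
t: 15.4
tcp_pos: [0.5412, 0.2637, 0.254]
tcp_rot: [-1.566, -0.001, -1.118]
force: [1.1, 0.3, 0.0]
finger_gap: 0.0852
t: 16.23
tcp_pos: [0.5416, 0.0551, 0.2508]
tcp_rot: [-1.57, -0.001, -1.121]
force: [-0.0, 0.4, -0.2]
finger_gap: 0.085
blue plate 580 [523.7 225.1] [ 59.9 100.7] 72.7 z 0.058 slope [0.023 0.015]
blue block 14 [535.3 236.4] [ 3.5 17.2] 68.4 z 0.0953 slope [0.275 0.446]
orange plate 1004 [577.9  17.5] [ 92.3 112.9] 26.0 z 0.0667 slope [0.005 0.008]
orange block 254 [572.6  15. ] [31.4 56.5] 28.7 z 0.1096 slope [0.045 0.024]
[0.54086987 0.05631612 0.25060215] [0.27508613 0.3662501  0.01921461] 16.2833
```

View pics/end.png

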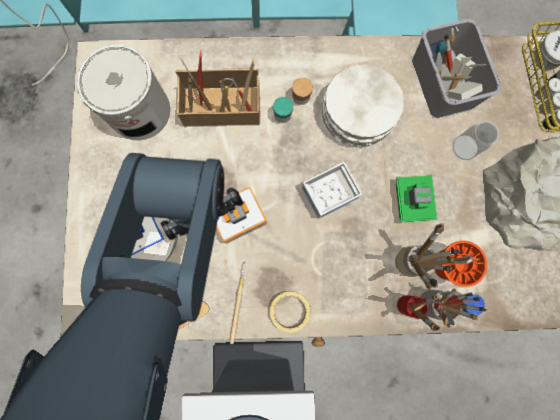

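The arm still hides the lid, and the stilts are visible in the open canister at (331,190). I move the arm further right and re-measure.

```bash
python3 -m pendant '[{"linear":[0.5,0,-0.1],"delta_rot":[0,0,0]},{"linear":[0.9,0,-0.3],"delta_rot":[0,0,0]},{"linear":[1,0,-0.3],"delta_rot":[0,0,0]},{"linear":[1,0,-0.3],"delta_rot":[0,0,0]},{"linear":[1,0,-0.3],"delta_rot":[0,0,0]},{"linear":[1,0,-0.3],"delta_rot":[0,0,0]},{"linear":[1,0,-0.3],"delta_rot":[0,0,0]},{"linear":[0.8,0,-0.1],"delta_rot":[0,0,0]},{"linear":[0.4,0,0],"delta_rot":[0,0,0]},{"linear":[0,0,0],"delta_rot":[0,0,0]}]'
python3 - <<'E'
from h import *
c=cap("top"); im=c["image"]; W=world(c); Z=W[...,2]; cv2.imwrite("pics/end2.png",im)
for nm,(x,y),lo,hi in(("blue plate",(.54,.263),.05,.068),("blue block",(.54,.263),.09,.12),("orange plate",(.578,.0178),.058,.075),("orange block",(.578,.0178),.1,.13)):
    m=(np.hypot(W[...,0]-x,W[...,1]-y)<.085)&(Z>lo)&(Z<hi); P=W[m]
    r=cv2.minAreaRect((P[:,:2]*1000).astype(np.float32)); A=np.c_[P[:,:2],np.ones(len(P))]; s=np.linalg.lstsq(A,P[:,2],rcond=None)[0]
    print(nm,len(P),np.round(r[0],1),np.round(r[1],1),round(r[2],1),"z",np.median(P[:,2]).round(4),"slope",s[:2].round(3))
E
```

```text
t: 17.12
tcp_pos: [0.5875, -0.1757, 0.2504]
tcp_rot: [-1.57, -0.001, -1.12]
force: [-0.3, 0.1, 0.0]
finger_gap: 0.0854
blue plate 1339 [538.3 263.5] [ 93.4 114.3] 26.6 z 0.058 slope [ 0.007 -0.   ]
blue block 414 [538.3 263.3] [42.5 57. ] 26.3 z 0.1011 slope [0.016 0.054]
orange plate 1375 [577.9  17.6] [ 92.2 112.3] 25.4 z 0.0667 slope [ 0.002 -0.001]
orange block 389 [577.5  17.7] [42.4 56.2] 27.1 z 0.1099 slope [0.032 0.01 ]
```

```bash
python3 -c "
from station import robot
print(robot.sign_off())"
```

```text
the job is handed in; nothing more can be done
None
```

The blue-trimmed lid is off its canister and standing upright on the middle of the single plaster bat. I handed the job in at about 17 s of the 45 s allowed; `sign_off()` gives no verdict.

- **What I did:** I pinched both blue buttons, lifted the lid straight up and carried it over the orange canister. I lowered it onto the bat until the force showed contact (about 4 N), released it and backed the arm away.
- **Blue lid:** in the last top-camera measurement its centre is about 2 mm from the bat's centre. Its plate is level, with its top at 58 mm, which puts the lid origin at about 25 mm on the 26 mm bat.
- **Orange lid:** it measured within 0.5 mm of its starting position.
- **Robot:** the gripper is open and well clear of everything, with force readings near zero.
- **Disagreements:** the gripper read 40 mm with the buttons pressed, where 44 mm was expected. While closing, the arm was pushed up about 2 mm with 9 N, probably the fingertips touching the lid plate. Neither affected the lift. The first check after placing was blocked by the arm, so I moved it aside and measured again.

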